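# Find the stamped sample crate and push it into the dispatch lane

### The job

Tip each of the two upright plywood crates over towards the robot, so that it lies on its front with its underside facing away from the robot, and find the one with a crossed square stamped underneath. When both are down, push the stamped crate sideways, still lying down, until it lies wholly between the two tape stripes of the dispatch lane, and leave the other crate lying outside the lane. Only push, never lift a crate, and leave the paint tin, the brick slip and the brush alone.

Things in the scene. Friction and masses are not known exactly. Their poses are not given: they have to be found in the camera images.
- crate_a: one of two like plywood crates: empty open-topped box, 90 mm along its x, 110 mm along y, 180 mm tall (z), walls and bottom 7 mm, about 0.4 kg, loose, centre of mass 82 mm above the underside. Origin at the centre of its underside; z from there to the mouth; x from its front (faces the robot within 18 degrees) to its back. Lying on its front its x points up, it is 90 mm high and its underside faces away from the robot.
- crate_b: one of two like plywood crates: empty open-topped box, 90 mm along its x, 110 mm along y, 180 mm tall (z), walls and bottom 7 mm, about 0.4 kg, loose, centre of mass 82 mm above the underside. Origin at the centre of its underside; z from there to the mouth; x from its front (faces the robot within 18 degrees) to its back. Lying on its front its x points up, it is 90 mm high and its underside faces away from the robot.
- crate_a_mouth (a point): centre of crate_a's open mouth, level with the rim, 180 mm from its underside along its z. Pushed towards the robot near the top of its back, the crate rocks on its front bottom edge without sliding and falls onto its front by itself past about 30 degrees.
- crate_b_mouth (a point): centre of crate_b's open mouth, level with the rim, 180 mm from its underside along its z. Pushed towards the robot near the top of its back, the crate rocks on its front bottom edge without sliding and falls onto its front by itself past about 30 degrees.
- stamp (a point): the stamp: a dark square frame with a diagonal cross, 64 mm wide, flat on the underside of one of the two crates. This point is its middle and coincides with the origin of the crate that carries it.
- lane: the dispatch lane: two flat stripes of pale masking tape on the table, each 460 mm long (along the lane's x, roughly away from the robot) and 25 mm wide, with 150 mm clear between them. It runs between the places of the two crates. Origin on the table at the middle of the lane; y across it, to the robot's left.
- tin: bystander: paint tin, 70 mm across, 85 mm tall, standing beyond the far end of the lane; origin under its centre.
- slip: bystander: brick slip lying flat, 65 x 100 x 22 mm; origin under its centre.
- brush_mid (a point): bystander: paint brush lying on the table, about 200 mm long; this point is near its middle.
Not all that is in view belongs to the job. What is shaped like the crate_b but purple or red is not meant.

How it is judged (in metres and radians):
On the way, in this order (a step that is already met when the one before it is completed fails the run):
1. both crates lie tipped over on their fronts, the stamped one not yet in the lane (angle between each of crate_a, crate_b's own x axis and vertical below 0.2 rad and (y of crate_a in the frame of lane above 0.05 m or y of crate_a in the frame of lane below -0.05 m) and (y of crate_a_mouth in the frame of lane above 0.05 m or y of crate_a_mouth in the frame of lane below -0.05 m)), for 0.2 s.
2. the stamped crate, lying on its front, has been pushed into the lane (angle between crate_a's own x axis and vertical below 0.2 rad and y of crate_a in the frame of lane between -0.025 and 0.025 m and y of crate_a_mouth in the frame of lane between -0.025 and 0.025 m), for 0.1 s.
At the end, for the whole second after the job is handed in: Both crates lie at rest on their fronts (within 0.2 rad). The stamped one: centres of underside and mouth within 25 mm of the lane's centre line, not past the ends of the stripes. The other: both centres over 120 mm from the centre line (all of step 2 and angle between crate_b's own x axis and vertical below 0.2 rad and x of crate_a in the frame of lane below 0.235 m and x of crate_a_mouth in the frame of lane above -0.235 m and (y of crate_b in the frame of lane above 0.12 m or y of crate_b in the frame of lane below -0.12 m) and (y of crate_b_mouth in the frame of lane above 0.12 m or y of crate_b_mouth in the frame of lane below -0.12 m) and linear speed of each of crate_a, crate_b below 0.02 m/s); the robot touches nothing.
It fails at once if a crate is lifted or carried clear of the table ((height (world z) of crate_a above 0.08 m or height (world z) of crate_a_mouth above 0.22 m or (angle between crate_a's own z axis and vertical below 0.3 rad and height (world z) of crate_a above 0.035 m)) or (height (world z) of crate_b above 0.08 m or height (world z) of crate_b_mouth above 0.22 m or (angle between crate_b's own z axis and vertical below 0.3 rad and height (world z) of crate_b above 0.035 m))).
It fails at once if the unstamped crate is pushed into the lane (y of crate_b in the frame of lane between -0.06 and 0.06 m).
It fails at once if the tin, the brick slip or the brush is disturbed (distance of any of tin, slip, brush_mid from where it was at the start of the episode above 0.02 m or angle between tin's own z axis and vertical above 0.3 rad).
It also fails if it takes over 72 s, if anything falls off the work surface, if the arm or the gripper's body presses on something with over 40 N, if the wrist force passes 120 N, or if a joint passes its speed limit or range.

### The arm

A 7-joint arm with a two-finger parallel gripper is mounted at the origin on the work surface. World frame = base frame: x ahead of the robot, y to its left, z up, the work surface at z = 0. Lengths are in mm, angles in rad, forces in N, time in s.
With the tool pointing down it reaches from about 425 to 875 mm from the base axis. Payload 8.4 kg.
Tool frame: the origin (TCP) lies midway between the tips of the shut fingers; the grasp point (between the pads) lies 19 mm behind it (arm.hold_point_z is the x of the grasp point in the tool frame, in mm); x points along the fingers, z is the direction in which the jaws open and shut, and the axes are right-handed (so a half turn about x gives the same grasp; the last joint's range is limited). The gripper opens to 87 mm and grips with 3 to 60 N. Pads are 19 mm wide; open, the fingers measure 117 mm over their backs; the gripper's body (75 mm by 190 mm) begins 51 mm behind the grasp point.
Start: joints at [-1.377, 0.333, 0.04, 1.465, -0.013, 1.343, -0.059], TCP at [187.614, 622.306, 222.546] pointing down, gripper open.
Joint ranges: [-2.58, 2.58], [-0.38, 2.09], [-1.3, 1.39], [0.25, 2.4], [-1.5, 4.64], [0.08, 2.09], [-2.65, 2.65]. Speed limits (rad/s): [2.22, 2.22, 2.79, 2.79, 3.14, 3.14, 3.14].

### API

Orientations are given as a rotation vector (axis times angle).
In Python, from cell import arm, eyes gives the robot as it stands. The module is installed in compiled form; this text tells all that it offers.
- The arm moves only by the tool servo_tool, never from a script. Its argument "commands" is a list of rows, each a list of 5 numbers: the shift along the tool's x, y, z in m, then the turn about the tool's x in degrees, then the finger opening in m, from 0 to 0.087. In form: [[dx, dy, dz, twist, hand], ...]. A call has 1 to 8 rows; each row shifts and turns the commanded pose from where the row before left it, along the tool's axes as they then stand; what a row does not reach is not made up. A row lasts 1/8 s, in which the tool goes at most 62.5 mm and 10.7 degrees, less where a joint would pass 70% of its speed; a pose out of reach is approached as far as the arm can. A call with a gripper value outside its range is refused whole. The fingers move at their own pace and stop on an object; the grip force is fixed at half the most. Time passes only in rows, so rows that do not move let the fingers close. It gives the time, the measured TCP pose, the force and the opening at its end, in the units of the state.
- arm.state(): the state, without advancing time (a new reading comes with each control period).
- eyes.get_image(name): name is "side" or "top" or "wrist"; returns the picture (420x560x3 uint8, blue, green, red); there is no depth.
- eyes.camera_params(name): a dict with "fx", "fy", "cx", "cy" (pixels), "distortion" ([k1, k2, p1, p2, k3] as OpenCV has them; the pictures are not rectified), "R" (3x3) and "t" (3): a world point X has camera coordinates R X + t. Camera axes: x right, y down, z forward; pixel columns grow to the right and rows downward; lengths in mm; the calibration is good to about 2 mm. A picture is of the moment at which its call begins: read the wrist's pose just before it. camera_params takes no time and is no camera call; for the wrist camera it gives the pose at the moment of the call.
- arm.finish_job(): hands the job in, once; it reports no verdict.
The state is a dict: "time": time; "qpos": joint angles; "qd": joint speeds; "effort": joint torques, N m; "tool_pos": TCP position; "orientation": TCP orientation; "ft_force": force on the tool from outside, world axes, zero at the start; "wrist_torque": the same for the moment, N m; "gripper_width": finger opening in mm.
Only numpy, scipy, OpenCV 4.12 (cv2) and the standard library are available. Lean on these libraries where they do the work, as an engineer would, in place of code of your own. Each camera call takes 0.05 s, during which the arm holds its last target.

## Working session

There is one attempt and no reset: what is moved stays moved. The work goes in short steps, Python scripts to look and compute and a tool call to move; the robot and the scene stay as the last step left them, time stands still between calls to the robot, and variables do not carry over. Pictures are saved under pics/ and viewed, and the job is handed in when it is done.

Besides the shell and the picture viewer there is one more tool, called as name(argument=value, ...), one argument or row to a line, values as JSON. servo_tool: Moves the arm, as the interface text tells. Its arguments: {"type":"object","properties":{"commands":{"type":"array","items":{"type":"array","items":{"type":"number"}}}},"required":["commands"]}

```bash
mkdir -p pics; ls
python3 - <<'E'
from cell import arm, eyes
import cv2
print(arm.state())
for n in ["side","top","wrist"]:
    p=eyes.camera_params(n); print(n,p)
    cv2.imwrite(f"pics/{n}0.png",eyes.get_image(n))
E
```

```text
pics
{'time': 0.0, 'qpos': array([-1.37721344,  0.33390636,  0.03986167,  1.46631788, -0.01341357,
        1.34330685, -0.05850841]), 'qd': array([ 0.00201683,  0.00100849,  0.00279151, -0.00131647,  0.00060478,
        0.00098126,  0.00165256]), 'effort': array([-2.89229793e-04, -6.56348777e+01,  1.33507680e+00, -4.03811181e+01,
       -5.97939757e-02,  4.46207158e-02,  1.67252474e-04]), 'tool_pos': array([187.47666235, 621.85826691, 221.63924429]), 'orientation': array([-0.99192872,  1.33492125,  0.99014591]), 'ft_force': array([-0.51170588, -0.33936627, -0.12529651]), 'wrist_torque': array([ 0.02180073, -0.03710641,  0.0350883 ]), 'gripper_width': 86.73115303954977}
side {'fx': 423.8954024318818, 'fy': 423.8954024318818, 'cx': 276.45871553404936, 'cy': 207.12866948897178, 'distortion': array([-0.08274096,  0.        ,  0.        ,  0.        ,  0.        ]), 'R': array([[ 0.94872419, -0.31583845,  0.01298004],
       [-0.24363403, -0.75676365, -0.60658984],
       [ 0.20140722,  0.57232407, -0.79490898]]), 't': array([-582.10441372,  238.42081794, 1258.33779022])}
top {'fx': 507.19185491532903, 'fy': 507.19185491532903, 'cx': 277.53116229562977, 'cy': 212.93349173764622, 'distortion': array([-0.10440044,  0.        ,  0.        ,  0.        ,  0.        ]), 'R': array([[-0.01934468, -0.9997935 , -0.00622347],
       [-0.97806405,  0.02021476, -0.20732119],
       [ 0.20740418,  0.00207639, -0.97825313]]), 't': array([   4.6647984 ,  664.88851761, 1461.95923275])}
wrist {'fx': 355.58956624018884, 'fy': 355.58956624018884, 'cx': 278.9436823201735, 'cy': 206.271455431633, 'distortion': array([-0.03754756,  0.        ,  0.        ,  0.        ,  0.        ]), 'R': array([[ 0.28881739,  0.95738273, -0.00168007],
       [ 0.92239827, -0.27779257,  0.26835186],
       [ 0.25644873, -0.07905438, -0.9633195 ]]), 't': array([-648.76307595,  -32.34941746,  390.39573144])}
```

View pics/top0.png

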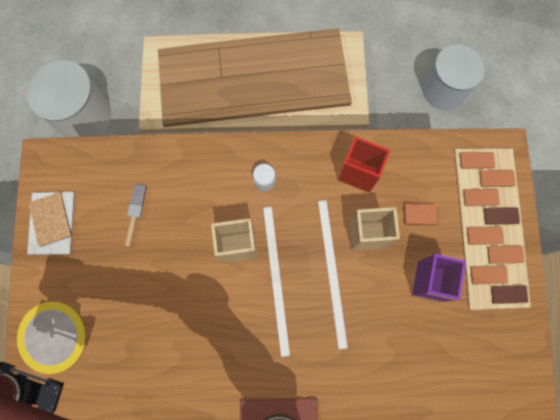

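View pics/side0.png

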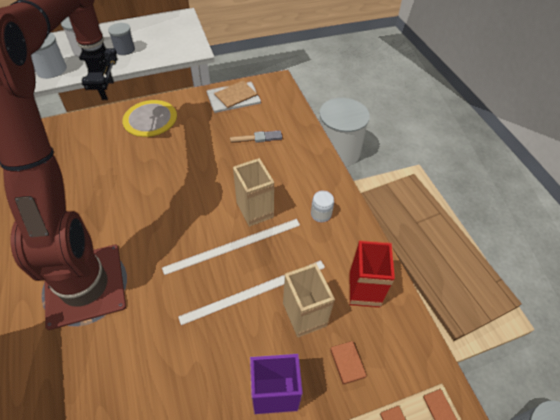

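View pics/wrist0.png

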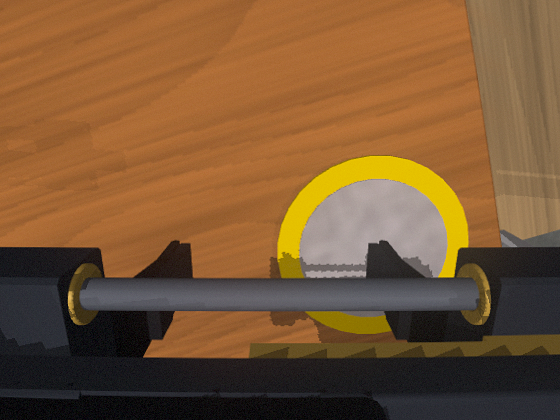

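Candidates for the crates: plywood at top px (234,240) and (378,230); purple (440,277) and red (365,163) are decoys. I choose the two plywood ones. Next is a close crop.

```bash
cat > h.py <<'E'
import numpy as np, cv2, json, os
from cell import arm, eyes
def K(p): return np.array([[p['fx'],0,p['cx']],[0,p['fy'],p['cy']],[0,0,1.]])
def back(p,uv,z):
    u=cv2.undistortPoints(np.array(uv,float).reshape(-1,1,2),K(p),p['distortion']).reshape(-1,2)
    d=np.c_[u,np.ones(len(u))]@p['R']; c=-p['R'].T@p['t']
    s=(z-c[2])/d[:,2]; return c+d*s[:,None]
def proj(p,X):
    r,_=cv2.Rodrigues(p['R']); return cv2.projectPoints(np.array(X,float).reshape(-1,1,3),r,p['t'],K(p),p['distortion'])[0].reshape(-1,2)
def crop(img,x0,y0,x1,y1,s,name):
    cv2.imwrite(f"pics/{name}.png",cv2.resize(img[y0:y1,x0:x1],None,fx=s,fy=s,interpolation=cv2.INTER_CUBIC))
E
python3 - <<'E'
from h import *
im=cv2.imread('pics/top0.png')
crop(im,200,195,400,345,4,'c0')
p=eyes.camera_params('top')
# stripes
hsv=cv2.cvtColor(im,cv2.COLOR_BGR2HSV); m=((hsv[...,1]<50)&(hsv[...,2]>190)).astype(np.uint8)
n,l,s,c=cv2.connectedComponentsWithStats(m)
for i in range(1,n):
    if s[i,4]>300:
        ys,xs=np.where(l==i); W=back(p,np.c_[xs,ys],0)[:,:2].astype(np.float32)
        print(s[i],cv2.minAreaRect(W), W.mean(0))
E
```

```text
[254 164  21  21 332] ((808.5870971679688, 32.49247741699219), (65.7257080078125, 64.69828796386719), 43.072330474853516) [808.0693    33.120056]
[ 318  201   29  148 1283] ((487.4485778808594, -173.1875762939453), (460.5960693359375, 27.023555755615234), 5.849132537841797) [ 480.92102 -173.99446]
[ 264  207   26  150 1272] ((470.16607666015625, 0.9372100830078125), (461.9210205078125, 26.611621856689453), 5.833606243133545) [4.6423001e+02 2.4983568e-01]
[ 28 217  42  36 534] ((624.6259765625, 727.9778442382812), (138.94393920898438, 114.54508209228516), 89.29462432861328) [595.1092 737.6968]
```

View pics/c0.png

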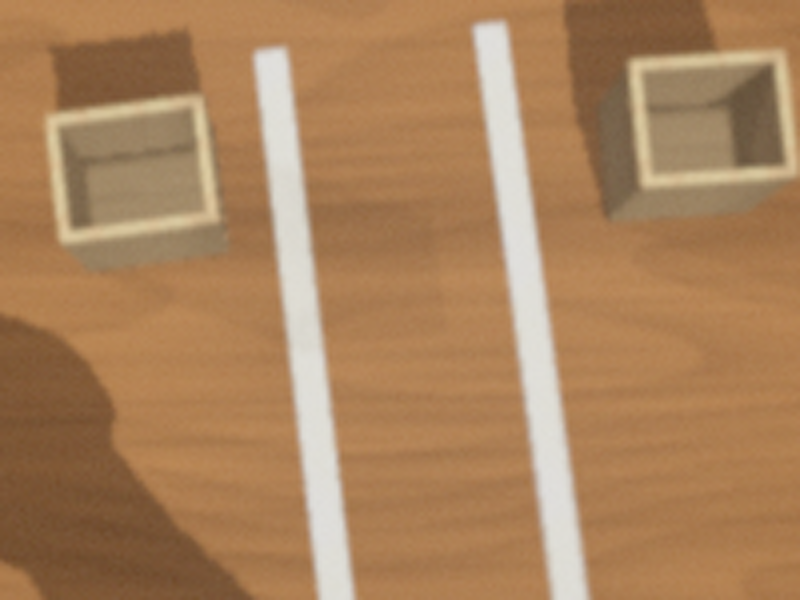

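Run:
```python
from h import *
p=eyes.camera_params('top')
for n,q in dict(L=[(47,115),(203,95),(219,220),(62,243)],R=[(628,60),(786,50),(798,175),(643,188)]).items():
    uv=(np.array(q)+.5)/4-.5+[200,195]
    W=back(p,uv,180); c=W.mean(0)
    # corners: farL, farR, nearR, nearL
    ax=(W[0]+W[1]-W[2]-W[3]); ay=W[0]+W[3]-W[1]-W[2]
    print(n,c,np.linalg.norm(ax)/2,np.linalg.norm(ay)/2,np.degrees(np.arctan2(ax[1],ax[0])),np.degrees(np.arctan2(-ay[0],ay[1])))
    print(W)
a=np.radians(5.84);o=np.array([478.8,-86.1]);print(np.array([np.cos(a),np.sin(a)]))
# slip, decoys
hsv=cv2.cvtColor(cv2.imread('pics/top0.png'),cv2.COLOR_BGR2HSV)
print('slip',back(p,[(405,203),(435,203),(437,224),(406,225)],22)[:,:2])
print('purple rim',back(p,[(433,257),(465,264),(460,299),(428,290)],180)[:,:2],'red',back(p,[(355,138),(388,150),(378,178),(344,170)],180)[:,:2])
from scipy.spatial.transform import Rotation as Ro
print(Ro.from_rotvec(arm.state()['orientation']).as_matrix().round(3))
```

```text
L [576.93688139 116.54412246 180.        ] 89.73065737243894 109.59981160631936 6.793577575462467 6.799134710514798
[[615.4774317  176.43511366 180.        ]
 [627.49696924  67.26760974 180.        ]
 [539.35220261  56.9916066  180.        ]
 [525.42092201 165.48215986 180.        ]]
R [ 603.82189719 -289.1043558   180.        ] 90.09542778281057 110.68913891876547 2.629509432570725 2.998180565467831
[[ 646.36415977 -230.93015587  180.        ]
 [ 651.28019855 -343.14520376  180.        ]
 [ 562.15310763 -345.60113504  180.        ]
 [ 555.49012281 -236.74092852  180.        ]]
[0.99480992 0.10175083]
slip [[ 698.60692048 -409.98292885]
 [ 696.72777406 -505.93380859]
 [ 629.26890316 -506.63480373]
 [ 628.25251108 -408.09760993]]
purple rim [[ 507.75660007 -437.1939713 ]
 [ 485.84306276 -526.32097119]
 [ 390.15269375 -503.99924277]
 [ 417.39550882 -416.41464965]] red [[ 858.86110158 -237.72571409]
 [ 820.66870264 -331.51312621]
 [ 737.25638762 -296.98949446]
 [ 762.75828161 -200.93161322]]
[[-0.    -0.957  0.289]
 [-0.001  0.289  0.957]
 [-1.    -0.    -0.001]]
```

```bash
cat >> h.py <<'E'
from scipy.spatial.transform import Rotation as Ro
def goto(x,y,z,yaw=None):
    """print twist (deg) to make tool z = (-sin yaw,cos yaw), and shift in the tool frame after twisting"""
    s=arm.state(); M=Ro.from_rotvec(s['orientation']).as_matrix()
    cur=np.degrees(np.arctan2(-M[0,2],M[1,2]))
    tw=0
    if yaw is not None: tw=-(yaw-cur); M=M@Ro.from_euler('x',tw,degrees=True).as_matrix()
    d=M.T@(np.array([x,y,z])-s['tool_pos'])
    print('t',s['time'],'pos',s['tool_pos'].round(1),'yaw',round(cur,1),'F',s['ft_force'].round(1),'| twist',round(tw,1),'shift mm',d.round(1))
E
python3 -c "
from h import *
goto(662,127,222,6.8)"
```

```text
t 0.15 pos [187.6 622.  221.9] yaw -16.8 F [ 0.  -0.2 -0.1] | twist -23.6 shift mm [ 4.000e-01 -4.125e+02 -5.477e+02]
```

servo_tool(
  commands=[
    [0,0,0,-8,0.05],
    [0,0,0,-8,0.05],
    [0,0,0,-7.5,0.05],
  ],
)

```text
time: 0.52
tool_pos: [187.5, 622.1, 222.1]
orientation: [-1.299, 1.15, 1.298]
ft_force: [0.6, -0.4, 0.2]
gripper_width: 64.9
```

```bash
python3 -c "
from h import *
goto(662,127,222,6.8)"
```

```text
t 0.525 pos [187.5 622.1 222.1] yaw 7.0 F [ 0.6 -0.4  0.2] | twist 0.2 shift mm [ 4.000e-01 -4.125e+02 -5.478e+02]
```

servo_tool(
  commands=[
    [0,-0.034,-0.045,0,0.05],
    [0,-0.034,-0.045,0,0.05],
    [0,-0.034,-0.045,0,0.05],
    [0,-0.034,-0.045,0,0.05],
    [0,-0.034,-0.045,0,0.05],
    [0,-0.034,-0.045,0,0.05],
    [0,-0.034,-0.045,0,0.05],
    [0,-0.034,-0.045,0,0.05],
  ],
)

```text
time: 1.52
tool_pos: [500.8, 295.1, 222.5]
orientation: [-1.295, 1.151, 1.295]
ft_force: [-0.3, -0.3, -0.7]
gripper_width: 49.9
```

servo_tool(
  commands=[
    [0,-0.034,-0.045,0,0.05],
    [0,-0.034,-0.045,0,0.05],
    [0,-0.034,-0.045,0,0.05],
    [0,-0.034,-0.045,0,0.05],
    [0,0,0,0,0.05],
    [0,0,0,0,0.05],
  ],
)

```text
time: 2.28
tool_pos: [655.7, 134.1, 222.0]
orientation: [-1.294, 1.152, 1.296]
ft_force: [-0.2, 0.4, 0.3]
gripper_width: 49.8
```

```bash
python3 -c "
from h import *
goto(665,127,150,6.8)
cv2.imwrite('pics/side1.png',eyes.get_image('side'))"
```

```text
t 2.275 pos [655.7 134.1 222. ] yaw 6.7 F [-0.2  0.4  0.3] | twist -0.1 shift mm [72.  -8.5 -8.2]
```

View pics/side1.png

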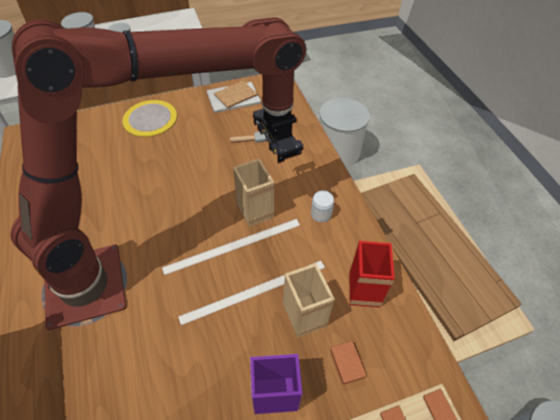

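The gripper (280,140) is above and behind the left crate (255,190). Next I go down and tip.

servo_tool(
  commands=[
    [0,-0.009,-0.008,0,0.05],
    [0.036,0,0,0,0.05],
    [0.036,0,0,0,0.05],
    [0,0,0,0,0.05],
  ],
)

```text
time: 2.82
tool_pos: [664.1, 127.1, 147.8]
orientation: [-1.294, 1.155, 1.299]
ft_force: [-0.1, 0.0, 0.3]
gripper_width: 49.7
```

servo_tool(
  commands=[
    [0,0.015,0,0,0.05],
    [0,0.015,0,0,0.05],
    [0,0.015,0,0,0.05],
    [0,0.015,0,0,0.05],
    [0,0.015,0,0,0.05],
  ],
)

```text
time: 3.45
tool_pos: [592.5, 118.5, 153.3]
orientation: [-1.297, 1.148, 1.293]
ft_force: [1.0, -0.0, 0.5]
gripper_width: 50.0
```

```bash
python3 -c "
from h import *
goto(565,115,150,6.8)
cv2.imwrite('pics/side2.png',eyes.get_image('side'))"
```

```text
t 3.45 pos [592.5 118.5 153.3] yaw 6.8 F [ 1.  -0.   0.5] | twist -0.0 shift mm [ 3.2 27.8 -0.2]
```

View pics/side2.png

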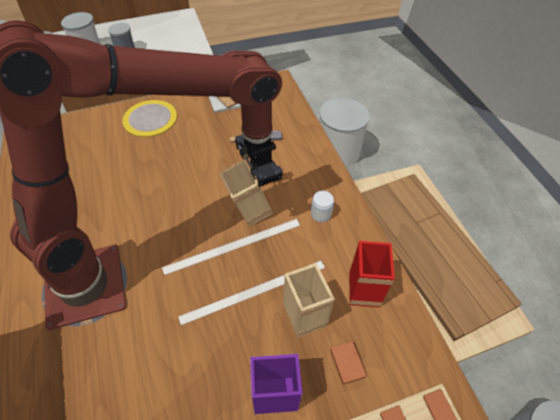

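The crate is tilting as planned, so I keep going.

servo_tool(
  commands=[
    [0,0.015,0,0,0.05],
    [0,0.015,0,0,0.05],
    [0,0.008,0,0,0.05],
    [0,0,0,0,0.05],
    [0,0,0,0,0.05],
    [0,0,0,0,0.05],
  ],
)

```text
time: 4.25
tool_pos: [553.9, 113.6, 150.4]
orientation: [-1.295, 1.152, 1.295]
ft_force: [-0.5, 0.5, -0.5]
gripper_width: 50.2
```

```bash
python3 -c "
from h import *
goto(690,-100,225,2.8)
cv2.imwrite('pics/side3.png',eyes.get_image('side'))"
```

```text
t 4.25 pos [553.9 113.6 150.4] yaw 6.7 F [-0.5  0.5 -0.5] | twist 3.9 shift mm [ -74.5 -125.4 -220.1]
```

View pics/side3.png

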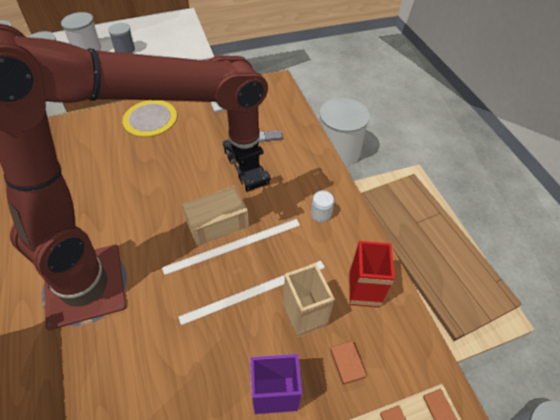

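Left crate is down (217,215). Now to the right one.

servo_tool(
  commands=[
    [-0.037,0,0,4,0.05],
    [-0.038,0,0,0,0.05],
    [0,0,0,0,0.05],
  ],
)

```text
time: 4.68
tool_pos: [555.5, 114.0, 228.6]
orientation: [-1.245, 1.182, 1.241]
ft_force: [0.6, -0.1, -0.6]
gripper_width: 49.9
```

```bash
python3 -c "
from h import *
goto(680,-285,225,2.8)"
```

```text
t 4.675 pos [555.5 114.  228.6] yaw 2.7 F [ 0.6 -0.1 -0.6] | twist -0.1 shift mm [   3.5 -104.9 -404.6]
```

servo_tool(
  commands=[
    [0,-0.0131,-0.0506,0,0.05],
    [0,-0.0131,-0.0506,0,0.05],
    [0,-0.0131,-0.0506,0,0.05],
    [0,-0.0131,-0.0506,0,0.05],
    [0,-0.0131,-0.0506,0,0.05],
    [0,-0.0131,-0.0506,0,0.05],
    [0,-0.0131,-0.0506,0,0.05],
    [0,-0.0131,-0.0506,0,0.05],
  ],
)

```text
time: 5.68
tool_pos: [677.9, -287.1, 224.2]
orientation: [-1.244, 1.187, 1.246]
ft_force: [-0.4, -0.5, 0.8]
gripper_width: 49.6
```

servo_tool(
  commands=[
    [0,0,0,0,0.05],
    [0,0,0,0,0.05],
  ],
)

```text
time: 5.92
tool_pos: [677.4, -285.5, 224.2]
orientation: [-1.243, 1.187, 1.245]
ft_force: [-0.0, 0.5, -0.5]
gripper_width: 50.1
```

```bash
python3 -c "
from h import *
goto(680,-285,150,2.8)
cv2.imwrite('pics/top4.png',eyes.get_image('top'))"
```

```text
t 5.925 pos [ 677.4 -285.5  224.2] yaw 2.7 F [-0.   0.5 -0.5] | twist -0.1 shift mm [74.2 -2.8  0.4]
```

View pics/top4.png

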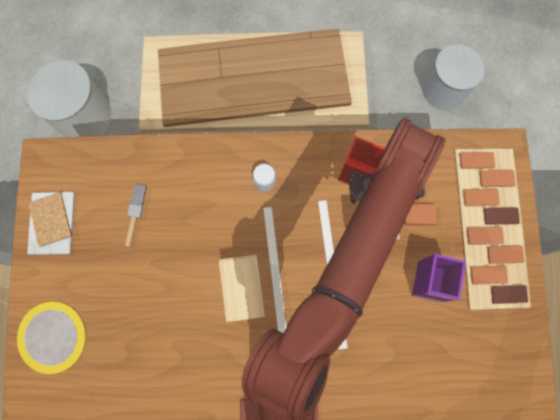

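servo_tool(
  commands=[
    [0.037,-0.003,0,0,0.05],
    [0.037,0,0,0,0.05],
    [0,0,0,0,0.05],
    [0,0.015,0,0,0.05],
    [0,0.015,0,0,0.05],
    [0,0.015,0,0,0.05],
    [0,0.015,0,0,0.05],
  ],
)

```text
time: 6.85
tool_pos: [621.7, -287.9, 154.5]
orientation: [-1.247, 1.183, 1.242]
ft_force: [0.1, 0.6, 1.4]
gripper_width: 49.8
```

servo_tool(
  commands=[
    [0,0.015,0,0,0.05],
    [0,0.015,0,0,0.05],
    [0,0.012,0,0,0.05],
    [0,0,0,0,0.05],
    [0,0,0,0,0.05],
    [0,0,0,0,0.05],
  ],
)

```text
time: 7.6
tool_pos: [579.1, -290.2, 151.4]
orientation: [-1.244, 1.186, 1.245]
ft_force: [-0.8, 0.8, -0.1]
gripper_width: 50.2
```

```bash
python3 -c "
from h import *
goto(680,-285,150,2.8)
cv2.imwrite('pics/side5.png',eyes.get_image('side'))"
```

```text
t 7.6 pos [ 579.1 -290.2  151.4] yaw 2.8 F [-0.8  0.8 -0.1] | twist -0.0 shift mm [   1.3 -101.     0.3]
```

View pics/side5.png

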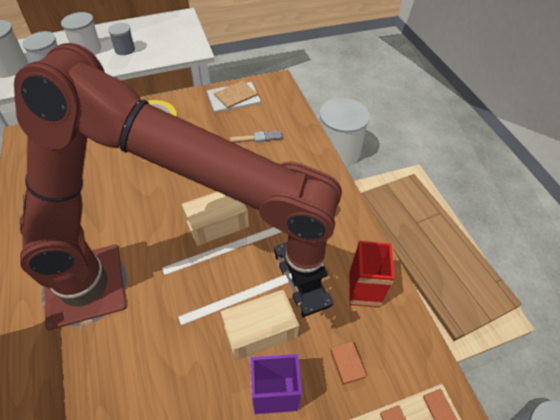

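Both crates are down. Next, place the wrist camera to see the undersides.

```bash
python3 -c "
from h import *
s=arm.state();print(s['qpos'].round(2))
p=eyes.camera_params('wrist');c=-p['R'].T@p['t'];M=Ro.from_rotvec(s['orientation']).as_matrix()
print('cam in tool',(M.T@(c-s['tool_pos'])).round(1),'axes in tool',(M.T@p['R'].T).round(3))
cv2.imwrite('pics/w5.png',eyes.get_image('wrist'))"
```

```text
[-0.04  0.41  0.57  1.58 -0.23  1.21  2.19]
cam in tool [-161.9   73.6   -0.3] axes in tool [[ 0.    -0.268  0.963]
 [-0.    -0.963 -0.268]
 [ 1.    -0.    -0.   ]]
```

View pics/w5.png

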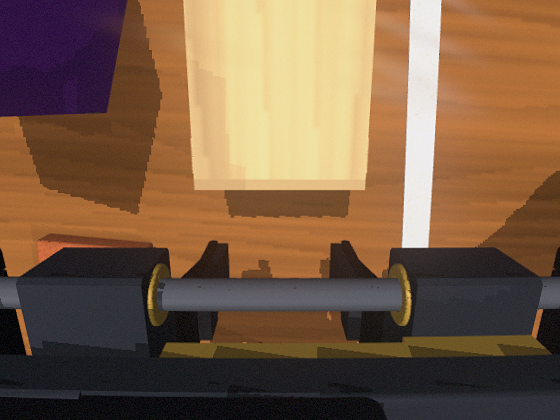

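servo_tool(
  commands=[
    [-0.04,-0.02,0,0,0.05],
    [-0.04,-0.04,0.013,0,0.05],
    [0,-0.05,0.03,0,0.05],
    [0,-0.05,0.03,0,0.05],
    [0,0,0,-10,0.0],
    [0,0,0,-10,0.0],
    [0,0,0,-10,0.0],
    [0,0,0,-10,0.0],
  ],
)

```text
time: 8.7
tool_pos: [735.2, -209.7, 231.0]
orientation: [-1.735, 0.758, 1.736]
ft_force: [1.5, -1.5, -0.3]
gripper_width: 18.0
```

servo_tool(
  commands=[
    [0,0,0,-10,0.0],
    [0,0,0,-10,0.0],
    [0,0,0,-10,0.0],
    [0,0,0,-10,0.0],
    [0,0,0,-10,0.0],
    [0,0,0,0,0.0],
  ],
)

```text
time: 9.45
tool_pos: [721.9, -192.3, 180.7]
orientation: [-1.897, 0.421, 2.113]
ft_force: [-0.2, -0.3, -0.8]
gripper_width: 0.5
```

```bash
python3 -c "
from h import *
goto(750,-217,230,92.8)
print(arm.state()['qpos'].round(2))
p=eyes.camera_params('wrist')
print(proj(p,[[559,-236,90],[559,-346,90],[559,-346,0],[559,-236,0]]))
cv2.imwrite('pics/w6.png',eyes.get_image('wrist'));cv2.imwrite('pics/top6.png',eyes.get_image('top'))"
```

```text
t 9.45 pos [ 721.9 -192.3  180.7] yaw 67.0 F [-0.2 -0.3 -0.8] | twist -25.8 shift mm [-52.2  25.5 -21.4]
[ 0.64  0.78 -0.86  1.07  0.55  1.61  2.65]
[[450.00354527  70.66342058]
 [402.06268016 -92.69910318]
 [358.7435619  -35.46593431]
 [397.46378841  83.11817745]]
```

View pics/w6.png

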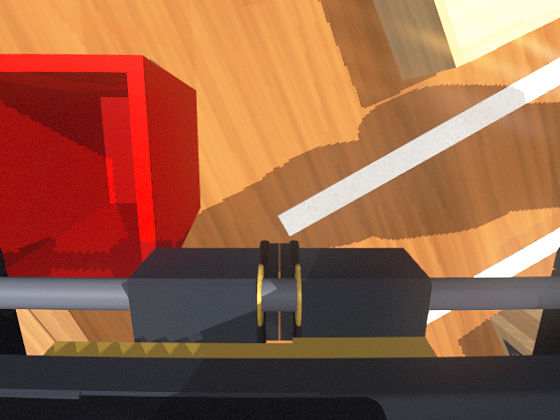

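View pics/top6.png

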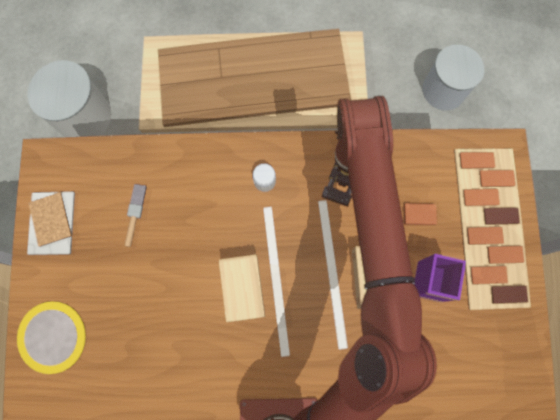

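The last joint hit its limit (q7 = 2.65), so I turn the other way. I back off first.

servo_tool(
  commands=[
    [-0.03,0,0,10,0.0],
    [-0.02,0,0,10,0.0],
    [0,0,0,10,0.0],
    [0,0,0,10,0.0],
    [0,0,0,10,0.0],
    [0,0,0,10,0.0],
  ],
)

```text
time: 10.3
tool_pos: [727.2, -195.2, 233.4]
orientation: [-1.239, 1.227, 1.372]
ft_force: [-0.3, 0.6, 0.8]
gripper_width: 0.6
```

```bash
python3 -c "
from h import *
goto(715,-355,240,-87)
s=arm.state();print(s['qpos'].round(2));print(Ro.from_rotvec(s['orientation']).as_matrix().round(3))"
```

```text
t 10.3 pos [ 727.2 -195.2  233.4] yaw 6.5 F [-0.3  0.6  0.8] | twist 93.5 shift mm [  -5.  -158.9  -21.2]
[ 0.53  0.72 -0.67  0.98  0.42  1.67  1.67]
[[-0.104 -0.988 -0.112]
 [-0.002 -0.113  0.994]
 [-0.995  0.103  0.01 ]]
```

servo_tool(
  commands=[
    [0,0,0,10,0.0],
    [0,0,0,10,0.0],
    [0,0,0,10,0.0],
    [0,0,0,10,0.0],
    [0,0,0,10,0.0],
    [0,0,0,10,0.0],
    [0,0,0,10,0.0],
    [0,0,0,10,0.0],
  ],
)

```text
time: 11.3
tool_pos: [727.3, -195.3, 234.0]
orientation: [-0.218, 1.661, 0.239]
ft_force: [0.0, -0.0, -0.5]
gripper_width: 0.5
```

```bash
python3 -c "
from h import *
goto(715,-355,240,-87)
s=arm.state();print(s['qpos'].round(2));print(Ro.from_rotvec(s['orientation']).as_matrix().round(3))
"
```

```text
t 11.3 pos [ 727.3 -195.3  234. ] yaw -73.4 F [ 0.  -0.  -0.5] | twist 13.6 shift mm [  -4.5 -158.8  -20.9]
[ 0.42  0.67 -0.43  0.99  0.27  1.63  0.35]
[[-0.102 -0.282  0.954]
 [-0.002  0.959  0.283]
 [-0.995  0.027 -0.099]]
```

servo_tool(
  commands=[
    [0,0,0,7,0.0],
    [0,0,0,6.5,0.0],
    [0,-0.05,-0.007,0,0.0],
    [0,-0.055,-0.007,0,0.0],
    [-0.005,-0.055,-0.007,0,0.0],
    [0,0,0,0,0],
  ],
)

```text
time: 12.05
tool_pos: [714.6, -362.8, 240.0]
orientation: [-0.043, 1.675, 0.038]
ft_force: [-1.0, -0.0, -0.7]
gripper_width: 0.4
```

```bash
python3 -c "
from h import *
goto(715,-355,240,-87)
s=arm.state();print(s['qpos'].round(2))
p=eyes.camera_params('wrist')
print(proj(p,[[559,-236,90],[559,-346,90],[559,-346,0],[559,-236,0]]))
cv2.imwrite('pics/w7.png',eyes.get_image('wrist'));cv2.imwrite('pics/top7.png',eyes.get_image('top'))"
```

```text
t 12.05 pos [ 714.6 -362.8  240. ] yaw -87.1 F [-1.  -0.  -0.7] | twist -0.1 shift mm [-0.1  7.8  0.8]
[ 0.54  0.77 -0.34  0.79  0.27  1.71  0.35]
[[123.69009077  33.9034591 ]
 [130.6207636  161.93058946]
 [169.17049084 150.53770743]
 [166.45008876  49.89027578]]
```

View pics/w7.png

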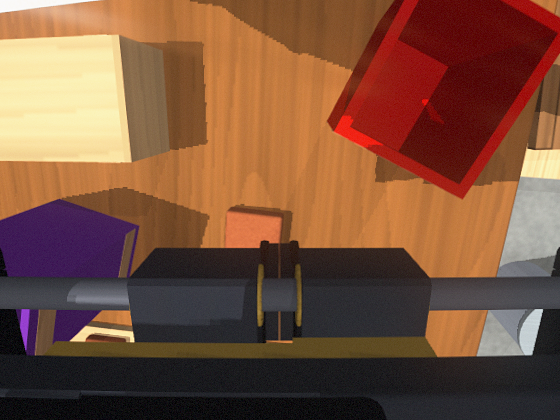

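View pics/top7.png

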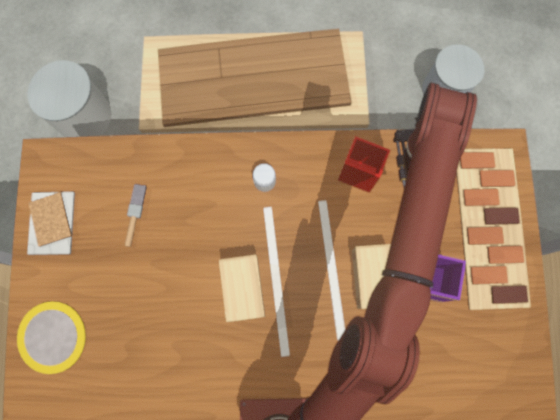

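The right crate's underside (145,100) is blank. Next I look at the left one.

servo_tool(
  commands=[
    [0,0.05,-0.001,0,0.05],
    [0,0.05,-0.001,0,0.05],
    [0,0.05,-0.001,0,0.05],
    [0,0.05,-0.001,0,0.05],
    [0,0.05,-0.001,0,0.05],
    [0,0.05,-0.001,0,0.05],
    [0,0.05,-0.001,0,0.05],
    [0,0.05,-0.001,0,0.05],
  ],
)

```text
time: 13.15
tool_pos: [683.6, 46.6, 243.1]
orientation: [-0.046, 1.674, 0.052]
ft_force: [-0.2, -0.4, -0.5]
gripper_width: 49.7
```

servo_tool(
  commands=[
    [0,0,0,0,0.05],
    [0,0,0,0,0.05],
  ],
)

```text
time: 13.4
tool_pos: [684.0, 44.3, 242.7]
orientation: [-0.047, 1.674, 0.052]
ft_force: [-0.4, -0.0, -0.1]
gripper_width: 50.1
```

```bash
python3 -c "
from h import *
goto(688,40,240,-87)
s=arm.state();print(s['qpos'].round(2))
cv2.imwrite('pics/w8.png',eyes.get_image('wrist'));im=eyes.get_image('top');cv2.imwrite('pics/top8.png',im)
crop(im,200,195,400,345,4,'c8')"
```

```text
t 13.4 pos [684.   44.3 242.7] yaw -86.4 F [-0.4 -0.  -0.1] | twist 0.6 shift mm [ 2.2 -4.5  4. ]
[ 0.18  0.53 -0.48  1.2   0.21  1.57 -0.2 ]
```

View pics/w8.png

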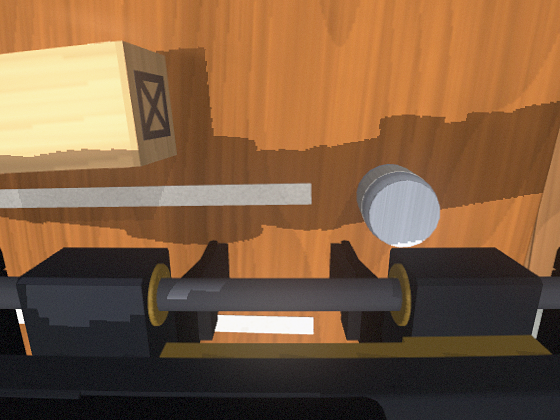

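View pics/c8.png

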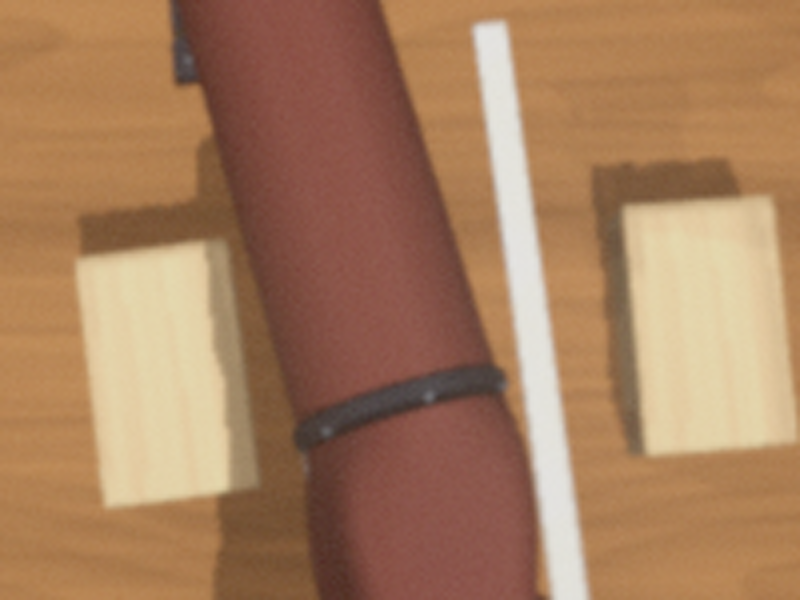

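The stamp is on the left crate, at (152,105). Now I compute both lying poses.

```bash
cat >> h.py <<'E'
A=np.radians(5.84);O=np.array([478.8,-86.1]);LX=np.array([np.cos(A),np.sin(A)]);LY=np.array([-LX[1],LX[0]])
def lane(P): d=np.asarray(P)[:2]-O; return np.array([d@LX,d@LY]).round(1)
def lying(q,s=4,off=(200,195)):
    p=eyes.camera_params('top'); W=back(p,(np.array(q)+.5)/s-.5+off,90)[:,:2]
    f=(W[0]+W[1])/2; m=(W[2]+W[3])/2; d=f-m
    print('under',f.round(1),lane(f),'mouth',m.round(1),lane(m),'len',np.linalg.norm(d).round(1),'wid',np.linalg.norm(W[0]-W[1]).round(1),np.linalg.norm(W[3]-W[2]).round(1),'yaw',np.degrees(np.arctan2(d[1],d[0])).round(2)); return f,m
E
python3 -c "
from h import *
f,m=lying([(77,261),(224,239),(259,485),(106,508)])
lying([(623,206),(773,196),(797,443),(643,455)])
u=(f-m)/180; n=np.array([-u[1],u[0]]); com=f-82*u
print('com',com,'standoff 120',com+n*120,'contact',com+n*64.5)
"
```

```text
under [530.6 111.9] [ 71.7 191.7] mouth [352.3  89.9] [-108.   187.9] len 179.7 wid 108.9 110.9 yaw 7.04
under [ 558.4 -291.7] [  58.3 -212.6] mouth [ 377.4 -297.9] [-122.4 -200.4] len 181.1 wid 111.8 112.4 yaw 1.97
com [449.3698621  101.87929596] standoff 120 [434.68259846 220.76475558] contact [441.47545789 165.78023051]
```

```bash
python3 -c "
from h import *
goto(438,211,200,-84.2)"
```

```text
t 13.5 pos [684.3  42.6 242.2] yaw -86.6 F [ 0.6  0.1 -0.2] | twist -2.4 shift mm [  67.7  191.7 -222.4]
```

servo_tool(
  commands=[
    [0,0,0,-2.4,0.05],
    [0,0.032,-0.037,0,0.05],
    [0,0.032,-0.037,0,0.05],
    [0.017,0.032,-0.037,0,0.05],
    [0.017,0.032,-0.037,0,0.05],
    [0.017,0.032,-0.037,0,0.05],
    [0.017,0.032,-0.037,0,0.05],
    [0,0,0,0,0.05],
  ],
)

```text
time: 14.5
tool_pos: [435.1, 213.2, 199.5]
orientation: [-0.08, 1.675, 0.089]
ft_force: [-0.0, -0.2, -0.0]
gripper_width: 49.9
```

servo_tool(
  commands=[
    [0,0,0,0,0.05],
    [0,0,0,0,0.05],
  ],
)

```text
time: 14.75
tool_pos: [439.0, 210.8, 199.9]
orientation: [-0.075, 1.674, 0.085]
ft_force: [0.5, 0.4, -0.2]
gripper_width: 49.9
```

```bash
python3 -c "
from h import *
goto(438,211,50,-84.2)
s=arm.state();print(s['qpos'].round(2), lane(s['tool_pos']),Ro.from_rotvec(s['orientation']).as_matrix().round(3))
cv2.imwrite('pics/top9.png',eyes.get_image('top'))"
```

```text
t 14.75 pos [439.  210.8 199.9] yaw -84.2 F [ 0.5  0.4 -0.2] | twist 0.0 shift mm [149.2  -1.5  14.6]
[ 0.1   0.14 -0.65  1.78  0.03  1.34 -0.45] [ -9.4 299.4] [[-0.105 -0.1    0.989]
 [ 0.001  0.995  0.101]
 [-0.995  0.012 -0.104]]
```

View pics/top9.png

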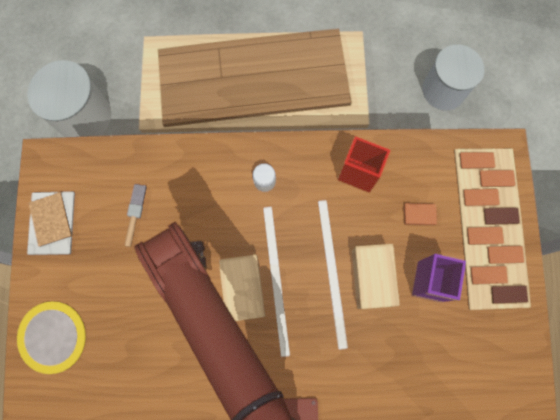

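servo_tool(
  commands=[
    [0.05,0,0.005,0,0.05],
    [0.05,0,0.005,0,0.05],
    [0.049,0,0.005,0,0.05],
    [0,0,0,0,0.05],
    [0,0,0,0,0.05],
  ],
)

```text
time: 15.42
tool_pos: [438.1, 214.0, 51.5]
orientation: [-0.076, 1.673, 0.088]
ft_force: [-0.1, -0.1, 0.6]
gripper_width: 49.9
```

servo_tool(
  commands=[
    [0,-0.02,0,0,0.05],
    [0,-0.02,0,0,0.05],
    [0,-0.02,0,0,0.05],
    [0,-0.02,0,0,0.05],
    [0,-0.02,0,0,0.05],
    [0,-0.02,0,0,0.05],
    [0,0,0,0,0.05],
  ],
)

```text
time: 16.3
tool_pos: [451.1, 93.2, 50.7]
orientation: [-0.075, 1.671, 0.085]
ft_force: [0.3, 0.5, -0.2]
gripper_width: 50.1
```

```bash
python3 -c "
from h import *
goto(462,-23,50,-84.2)
s=arm.state();print(lane(s['tool_pos']))
im=eyes.get_image('top');crop(im,200,195,400,345,4,'c10');cv2.imwrite('pics/side10.png',eyes.get_image('side'))"
```

```text
t 16.3 pos [451.1  93.2  50.7] yaw -84.2 F [ 0.3  0.5 -0.2] | twist -0.0 shift mm [  -0.5 -116.7   -0.9]
[ -9.3 181.2]
```

View pics/c10.png

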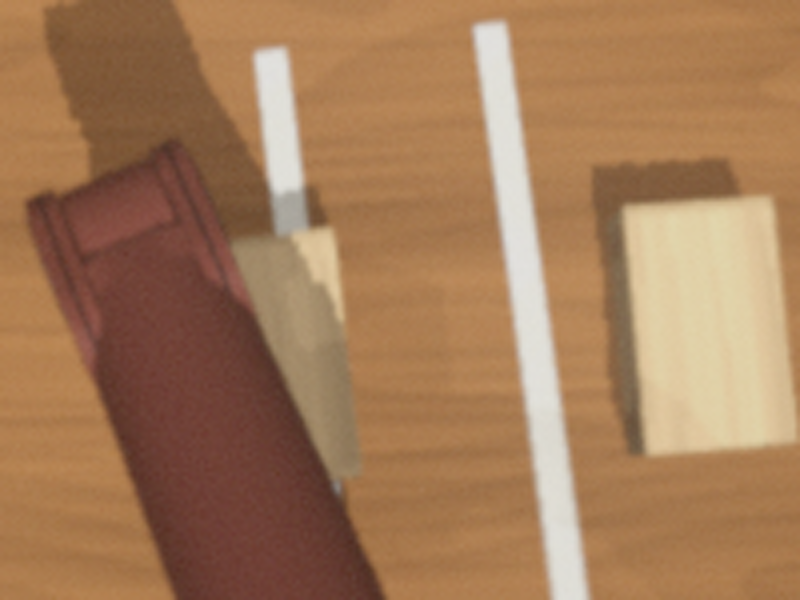

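View pics/side10.png

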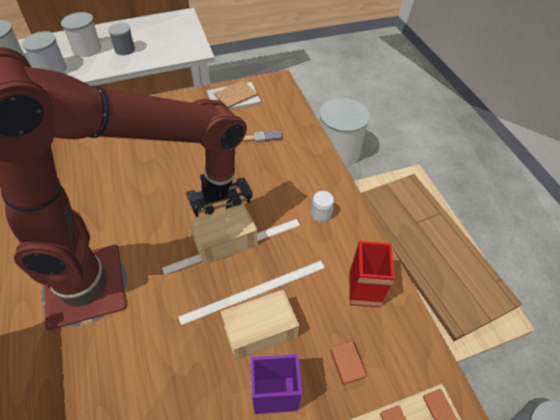

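The push is going straight: the crate's right edge runs (333,228)-(359,475). I continue, stopping short of centre to check.

servo_tool(
  commands=[
    [0,-0.02,0,0,0.05],
    [0,-0.02,0,0,0.05],
    [0,-0.02,0,0,0.05],
    [0,-0.02,0,0,0.05],
    [0,-0.02,0,0,0.05],
    [0,-0.008,0,0,0.05],
    [0,0,0,0,0.05],
  ],
)

```text
time: 17.27
tool_pos: [460.5, -12.9, 47.5]
orientation: [-0.077, 1.674, 0.087]
ft_force: [-1.2, 0.0, -0.2]
gripper_width: 50.0
```

```bash
python3 -c "
from h import *
goto(462,-23,50,-84.2)
s=arm.state();print(lane(s['tool_pos']))
im=eyes.get_image('top');crop(im,200,195,400,345,4,'c11')
p=eyes.camera_params('top')
for q in ((333,228),(359,475)): print(lane(back(p,(np.array(q)+.5)/4-.5+[200,195],90)[0]))"
```

```text
t 17.275 pos [460.5 -12.9  47.5] yaw -84.0 F [-1.2  0.  -0.2] | twist 0.2 shift mm [ -2.7 -10.2   0.2]
[-10.7  74.7]
[71.6 57. ]
[-108.    60.4]
```

View pics/c11.png

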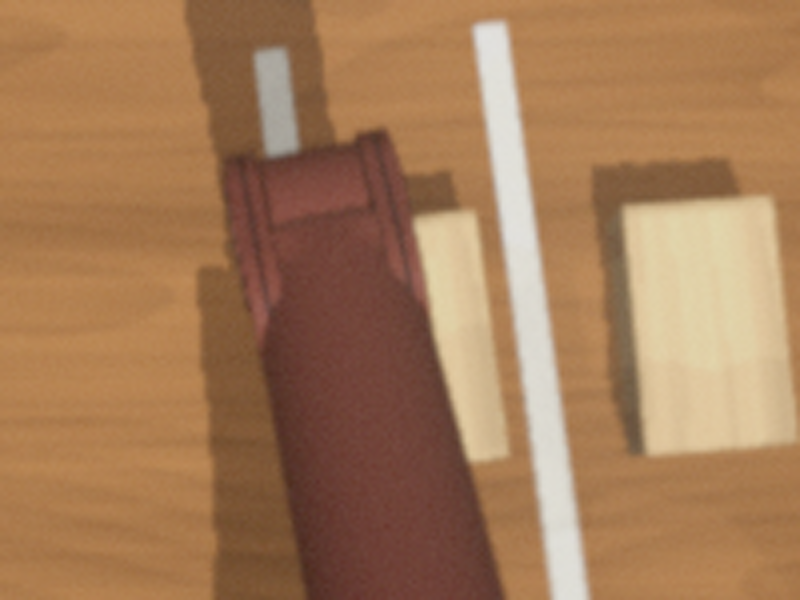

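servo_tool(
  commands=[
    [0,-0.005,0,0,0.05],
    [0,-0.003,0,0,0.05],
    [0,0,0,0,0.05],
  ],
)

```text
time: 17.7
tool_pos: [461.2, -21.2, 47.2]
orientation: [-0.077, 1.674, 0.087]
ft_force: [0.5, 1.9, 2.1]
gripper_width: 50.3
```

servo_tool(
  commands=[
    [0,0.02,0,0,0.05],
    [0,0.04,0,0,0.05],
    [0,0.05,0,0,0.05],
    [-0.05,0.05,0,0,0.05],
    [-0.05,0.06,0,0,0.05],
    [-0.05,0.06,0,0,0.05],
    [0,0.06,0,0,0.05],
    [0,0,0,0,0.05],
  ],
)

```text
time: 18.7
tool_pos: [440.7, 292.0, 174.9]
orientation: [-0.081, 1.674, 0.094]
ft_force: [0.7, -0.5, 0.8]
gripper_width: 49.9
```

```bash
python3 -c "
from h import *
goto(462,-23,50,-84.2)
im=eyes.get_image('top');cv2.imwrite('pics/top12.png',im);crop(im,200,195,400,345,4,'c12')"
```

```text
t 18.7 pos [440.7 292.  174.9] yaw -83.6 F [ 0.7 -0.5  0.8] | twist 0.6 shift mm [ 121.1 -317.2    2.4]
```

View pics/c12.png

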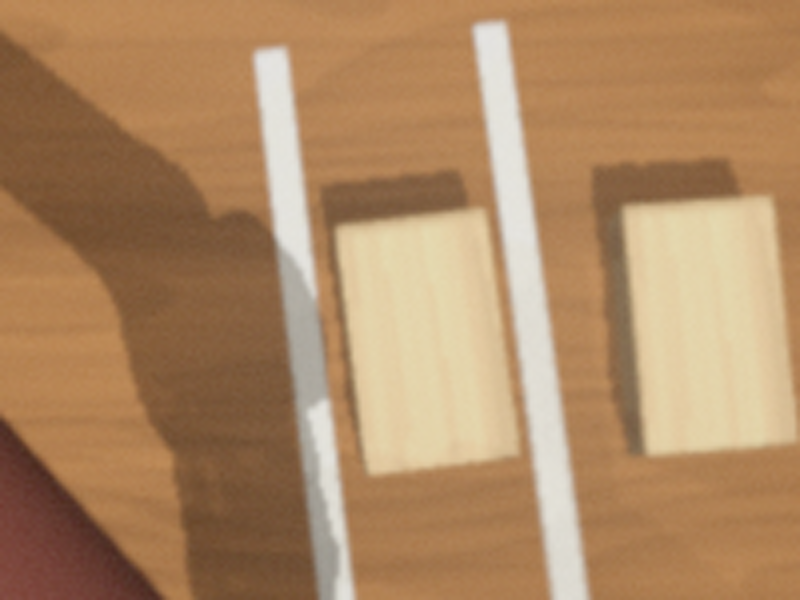

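View pics/top12.png

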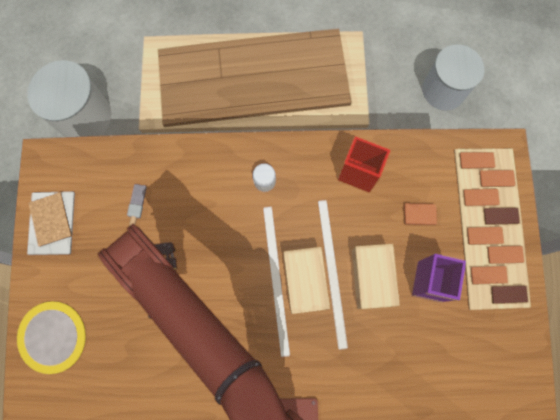

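```bash
python3 -c "
from h import *
lying([(336,226),(484,209),(519,456),(369,474)]);lying([(623,206),(773,196),(797,443),(643,455)])"
```

```text
under [550.8 -78.8] [72.4 -0.1] mouth [371.  -98.2] [-108.5   -1.1] len 180.9 wid 109.5 108.7 yaw 6.15
under [ 558.4 -291.7] [  58.3 -212.6] mouth [ 377.4 -297.9] [-122.4 -200.4] len 181.1 wid 111.8 112.4 yaw 1.97
```

The crate is within about 1 mm of centre and the arm is clear, so I hand the job in.

```bash
python3 -c "
from h import *
print(arm.finish_job())"
```

```text
the job is handed in; nothing more can be done
None
```

I tipped both plywood crates onto their fronts and pushed the stamped one, the left crate, into the dispatch lane. The job was handed in at about 18.8 s of the 72 s allowed; no verdict is reported.

- **Finding the stamp:** in the wrist camera the left crate showed the crossed square on its underside and the right crate's was blank.
- **Stamped crate (top camera, before hand-in):** underside centre is 0.1 mm and mouth centre 1.1 mm from the lane's centre line. It lies well within the stripe ends (lane x from -108 to +72 mm).
- **Other crate:** it lies on its front, 200–213 mm from the centre line.
- **Bystanders:** the tin, slip and brush look unmoved by eye in the last picture; I did not measure them. The arm was clear of everything.
- **One slip on the way:** while turning the wrist for the stamp check, the last joint stopped at its range limit (2.65 rad). The tool sagged about 50 mm and kept a 6° tilt. It came near the red crate, but no contact force showed. The servo appeared to hold the joint at the limit rather than pass it. The tilt did not affect the sideways push.

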